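# Rack the sectional V-dies on the tool rail in order of length

## Task

Put the four loose V-dies back on the tool rail in order of length: the longest against the end stop, then the next longest and so on down to the shortest, each seated fully down over the rail's tongue and closed up to its neighbour with no more than about a centimetre of gap. Leave the caliper and the try square lying where they are.

Things in the scene. Friction and masses are not known exactly. Their poses are not given: they have to be found in the camera images.
- die_rail: tool rail fixed on the bench, about crosswise to the robot: dark green base 64 mm wide, 352 long, 10 thick, with a bright tongue 12 mm wide, 12 high along its middle. Origin: centre of the underside, on the bench; y axis along the tongue, z up. End stop and a low bright end plate (8 mm long, 26 mm above the bench) sit at its two ends, either way round. A seated die's middle is 33 mm above the bench.
- stop_mid (a point): end stop: dark steel block bridging the tongue at one end of the rail (either end), 24 mm long along the rail, 42 mm wide, top 45 mm above the bench, with a knurled screw on top up to 63 mm. Point: middle of the block, 27.5 mm above the bench, on the rail's middle line, 158 mm from the rail's origin; the first die goes against the face 12 mm from it towards the rail's middle.
- die_82_mid (a point): longest of four loose bare-metal V-dies of one section, 40 mm wide, 46 tall; V 24 mm wide, 10.5 deep along the top; slot 18 wide, 14 deep, mouth chamfered, right along the underside (3 mm play each side of the tongue). 82 mm long, 0.6 kg. Stands V up; grip it across its 40 mm width. Point: the middle of the die, 23 mm above its underside; y axis along the V and slot, z up.
- die_68_mid (a point): second longest of the loose bare-metal V-dies: 68 mm long, 40 mm wide, 46 mm tall, 0.5 kg; section as the longest. Stands V up. Point: the middle of the die, 23 mm above its underside; y axis along the V and slot, z up.
- die_54_mid (a point): third longest of the loose bare-metal V-dies: 54 mm long, 40 mm wide, 46 mm tall, 0.4 kg; section as the longest. Stands V up. Point: the middle of the die, 23 mm above its underside; y axis along the V and slot, z up.
- die_26_mid (a point): shortest of the loose bare-metal V-dies: only 26 mm long along its V, 40 mm wide across it, 46 mm tall, 0.2 kg; section as the longest. Stands V up. Point: the middle of the die, 23 mm above its underside; y axis along the V and slot, z up.
- caliper: bystander, to be left alone: steel vernier caliper lying flat, 210 x 62 mm, 8 mm thick. Origin: its middle, on the bench; its length runs along its y axis.
- try_square: bystander, to be left alone: try square lying flat, 131 x 75 mm; black stock 22 mm high, thin steel blade. Origin: its middle, on the bench; the blade runs along its y axis.
There are look-alikes about, which are no part of the job. Leave any green or pink look-alike of the part that bears die_26_mid alone. Leave any blue or orange look-alike of the part that bears die_54_mid alone.

How it is judged (in metres and radians):
At the end, for the whole second after the job is handed in: The four dies straddle the tongue, feet on the base (within 3 mm of seated height and 8 mm of the middle line, V along the rail within 0.12 rad, upright), in order of length from the stop, every gap from stop to die and die to die at most 12 mm; released and at rest (z of die_82_mid in the frame of die_rail between 0.03 and 0.036 m and x of die_82_mid in the frame of die_rail between -0.008 and 0.008 m and angle between the y axis of each of die_82_mid, die_68_mid, die_54_mid, die_26_mid and the y axis of die_rail, either way round below 0.12 rad and angle between each of die_82_mid, die_68_mid, die_54_mid, die_26_mid's own z axis and vertical below 0.06 rad and z of die_68_mid in the frame of die_rail between 0.03 and 0.036 m and x of die_68_mid in the frame of die_rail between -0.008 and 0.008 m and z of die_54_mid in the frame of die_rail between 0.03 and 0.036 m and x of die_54_mid in the frame of die_rail between -0.008 and 0.008 m and z of die_26_mid in the frame of die_rail between 0.03 and 0.036 m and x of die_26_mid in the frame of die_rail between -0.008 and 0.008 m and horizontal distance between stop_mid and die_82_mid below 0.065 m and horizontal distance between die_82_mid and die_68_mid below 0.087 m and horizontal distance between die_68_mid and die_54_mid below 0.073 m and horizontal distance between die_54_mid and die_26_mid below 0.052 m and linear speed of each of die_82, die_68, die_54, die_26 below 0.01 m/s); the robot touches nothing.
It fails at once if the caliper is pushed more than 20 mm from where it lay (distance of caliper from where it was at the start of the episode above 0.02 m).
It fails at once if the try square is pushed more than 20 mm from where it lay (distance of try_square from where it was at the start of the episode above 0.02 m).
It also fails if it takes over 93 s, if anything falls off the work surface, if the arm or the gripper's body presses on something with over 40 N, if the wrist force passes 120 N, or if a joint passes its speed limit or range.

## Robot

A 7-joint arm with a two-finger parallel gripper is mounted at the origin on a cart in front of the work surface, level with it; the furniture and walls round the work are solid. World frame = base frame: x ahead of the robot, y to its left, z up, the work surface at z = 0. Lengths are in mm, angles in degrees, forces in N, time in s.
With the tool pointing down it reaches from about 400 to 850 mm from the base axis. Payload 4.5 kg.
Tool frame: the origin (TCP) lies between the finger pads; the fingertips stand 17 mm ahead of it and the grasp point (between the pads) lies 2 mm behind it; z points along the fingers, y is the line along which they close (so a half turn about z gives the same grasp; the last joint's range is limited). The gripper opens to 85 mm and grips with 20 to 120 N. Pads are 22 mm wide; open, the fingers measure 114 mm over their backs; the gripper's body (76 mm by 85 mm) begins 54 mm behind the grasp point. The pads swing forward as they close: fully open they stand 13 mm farther back than shut.
Start: joints at [69.374, 39.483, -11.15, 89.685, 9.013, 51.709, -12.324], TCP at [239.843, -577.173, 248.317] pointing down, gripper open.
Joint ranges: [-172.22, 172.22], [-26.19, 119.32], [-84.43, 86.54], [7.71, 146.69], [-57.33, 237.33], [2.42, 119.75], [-152.13, 152.13]. Speed limits (degrees/s): [147.25, 147.25, 180, 180, 180, 180, 180].

## Interface

Orientations are given as a 3x3 rotation matrix whose columns are the frame's x, y, z axes.
In Python, from cell import observe, camera, camera_params, close_job, look_for, trace, place_of gives the robot as it stands.
- The arm moves only by the shell command python3 -m jog 'ROWS'. ROWS is JSON, a list of rows, each an object of numbers: "dx", "dy", "dz": the shift along the tool's x, y, z in mm; "roll": the turn about the tool's z in rad; "claw": the gripper's target within -1 to 1 (shut at 1, half-way at 0, fully open at -1). In form: [{"dx": .., "dy": .., "dz": .., "roll": .., "claw": ..}, ...]. A call has exactly 10 rows; each row shifts and turns the commanded pose from where the row before left it, along the tool's axes as they then stand; what a row does not reach is not made up. A row lasts 1/12 s, in which the tool goes at most 41.7 mm and 7.16 degrees, less where a joint would pass 70% of its speed; a pose out of reach is approached as far as the arm can. A call is refused whole if a number of a shift passes 41.7 or a number of a turn 0.125, either way. A call with a gripper value outside its range is refused whole. The fingers move at their own pace and stop on an object; the grip force is fixed at half the most. Time passes only in rows, so rows that do not move let the fingers close, or fill a call up. It gives the time, the measured TCP pose, the force, the opening and the grip force at its end, in the units of the state.
- observe(): the state, without advancing time (a new reading comes with each control period).
- camera(name): name is "scene" or "top" or "wrist"; returns the picture (480x640x3 uint8, blue, green, red); there is no depth.
- camera_params(name): a dict with "mtx" (3x3 intrinsics, pixels), "cam_to_world" (4x4, takes a point from camera to world coordinates); the wrist camera has in their place "tool_from_camera" (4x4, takes a point from camera to tool coordinates, whose origin is the TCP and whose axes are the flange's). Camera axes: x right, y down, z forward; pixel columns grow to the right and rows downward; lengths in mm; the calibration is good to about 2 mm. A picture is of the moment at which its call begins: read the wrist's pose just before it. camera_params takes no time and is no camera call.
- close_job(): hands the job in; it is judged then, once.
Trained networks look in the newest picture that a camera, given by its name, has taken for a name from the list of things; names that differ only in an ending like _2 or _b are one class to them, and where a whole thing is asked for, a point or a joint stands for the part that bears it (a point fixed in the world has none). Each returns a list of dicts, best first, with "conf" (0 to 1); they miss things now and then, are a little off and sometimes report something else, mostly with a low value. They report only what shows in the picture. A call takes as long as a camera call. They do not tell look-alikes from the thing itself.
- look_for(label, camera): "position" ([column, row] in pixels, amid what is visible of it).
- trace(label, camera): "region" (480x640 bool, what is visible of it) and "position" ([column, row] in pixels, amid what is visible of it).
- place_of(label, camera): "position" ([column, row] in pixels: a listed point, or the origin of a listed thing).
The state is a dict: "time": time; "qpos": joint angles; "qd": joint speeds; "effort": joint torques, N m; "eef_pos": TCP position; "orientation": TCP orientation; "wrist_force": force on the tool from outside, world axes, zero at the start; "wrist_torque": the same for the moment, N m; "opening": finger opening in mm; "finger_force": force on a finger pad.
Only numpy, scipy, OpenCV 4.12 (cv2) and the standard library are available. Lean on these libraries where they do the work, as an engineer would, in place of code of your own. Each camera call takes 0.05 s, during which the arm holds its last target. There are 200 camera calls.

## Working session

There is one attempt and no reset: what is moved stays moved. The work goes in short steps, Python scripts to look and compute and a shell command to move; the robot and the scene stay as the last step left them, time stands still between calls to the robot, and variables do not carry over. Pictures are saved under pics/ and viewed, at most 14 in all, crops included, and the job is handed in when it is done.

```bash
mkdir -p pics; ls
python3 - <<'E'
from cell import *
import cv2,numpy as np
for n in ["top","scene"]:
    cv2.imwrite(f"pics/{n}0.png",camera(n))
    p=camera_params(n);print(n,np.round(p["mtx"],1).tolist(),np.round(p["cam_to_world"],3).tolist())
    for l in ["die_rail","stop_mid","die_82_mid","die_68_mid","die_54_mid","die_26_mid","caliper","try_square"]:
        print(l,[(np.round(d["position"]).tolist(),round(d["conf"],2)) for d in place_of(l,n)])
p=camera_params("wrist");print({k:np.round(v,3).tolist() for k,v in p.items()})
o=observe();print(o["time"],np.round(o["orientation"],3).tolist(),o["opening"])
E
```

```text
pics
top [[494.8, 0.0, 310.1], [0.0, 494.8, 242.6], [0.0, 0.0, 1.0]] [[0.002, -0.987, 0.159, 289.448], [-1.0, -0.004, -0.01, -19.04], [0.011, -0.159, -0.987, 1360.439], [0.0, 0.0, 0.0, 1.0]]
die_rail [([278.0, 193.0], 0.88)]
stop_mid [([221.0, 196.0], 0.54)]
die_82_mid [([251.0, 267.0], 0.91), ([424.0, 244.0], 0.37)]
die_68_mid [([348.0, 256.0], 0.93)]
die_54_mid [([169.0, 241.0], 0.76), ([168.0, 203.0], 0.62), ([205.0, 250.0], 0.58)]
die_26_mid [([450.0, 238.0], 0.64), ([425.0, 243.0], 0.55), ([391.0, 238.0], 0.53), ([184.0, 305.0], 0.16)]
caliper [([188.0, 308.0], 0.93)]
try_square [([438.0, 304.0], 0.66), ([167.0, 243.0], 0.19)]
scene [[529.8, 0.0, 318.3], [0.0, 529.8, 244.4], [0.0, 0.0, 1.0]] [[0.876, -0.219, 0.431, -131.975], [-0.483, -0.392, 0.783, -1127.753], [-0.003, -0.893, -0.449, 684.992], [0.0, 0.0, 0.0, 1.0]]
die_rail [([271.0, 205.0], 0.48)]
stop_mid [([322.0, 208.0], 0.78), ([402.0, 308.0], 0.63)]
die_82_mid [([283.0, 238.0], 0.56)]
die_68_mid [([337.0, 270.0], 0.71)]
die_54_mid [([274.0, 202.0], 0.6), ([274.0, 216.0], 0.58), ([295.0, 196.0], 0.56)]
die_26_mid [([401.0, 304.0], 0.83), ([426.0, 321.0], 0.58), ([381.0, 292.0], 0.55)]
caliper [([226.0, 226.0], 0.66)]
try_square [([342.0, 351.0], 0.6)]
{'mtx': [[343.622, 0.0, 323.896], [0.0, 343.622, 243.03], [0.0, 0.0, 1.0]], 'tool_from_camera': [[0.001, -0.957, -0.29, 73.525], [1.0, 0.001, -0.001, 0.307], [0.001, -0.29, 0.957, -125.547], [0.0, 0.0, 0.0, 1.0]]}
0.9 [[0.923, 0.384, 0.0], [0.384, -0.923, -0.0], [0.0, 0.0, -1.0]] 85.43866910619256
```

Run:
```python
import cv2
a=cv2.imread("pics/top0.png")[165:345,130:490]
cv2.imwrite("pics/topc.png",cv2.resize(a,None,fx=2.2,fy=2.2,interpolation=cv2.INTER_CUBIC))
a=cv2.imread("pics/scene0.png")[160:400,180:480]
cv2.imwrite("pics/scenec.png",cv2.resize(a,None,fx=2.5,fy=2.5,interpolation=cv2.INTER_CUBIC))
```

```text
(no output)
```

View pics/topc.png

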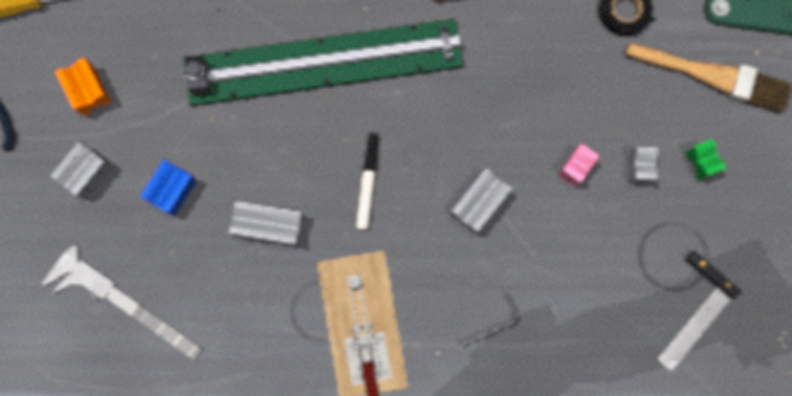

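View pics/scenec.png

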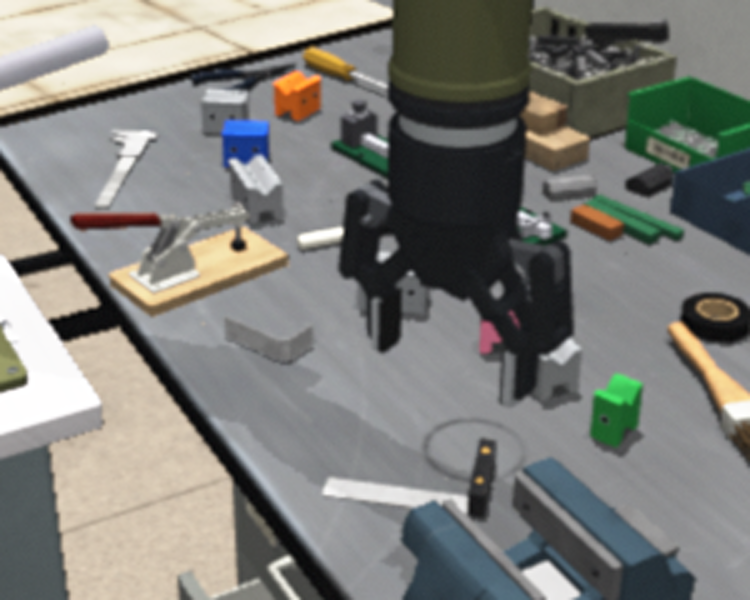

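```bash
cat > h.py <<'E'
from cell import *
import cv2,numpy as np
def T(name):
    p=camera_params(name)
    if name!="wrist": return p["mtx"],np.array(p["cam_to_world"])
    o=observe();M=np.eye(4);M[:3,:3]=o["orientation"];M[:3,3]=o["eef_pos"]
    return p["mtx"],M@np.array(p["tool_from_camera"])
def px2w(uv,z,name,KT=None):
    K,C=KT or T(name)
    uv=np.atleast_2d(np.asarray(uv,float))
    r=np.c_[uv,np.ones(len(uv))]@np.linalg.inv(K).T@C[:3,:3].T
    s=(z-C[2,3])/r[:,2]
    return (C[:3,3]+r*s[:,None])[:,:2]
def plan(x,y,z,ang):
    """shift (in the present tool axes) and roll; ang = world angle of tool x, deg, mod 180"""
    o=observe();R=np.array(o["orientation"]);p=np.array(o["eef_pos"])
    d=R.T@(np.array([x,y,z])-p)
    a=np.degrees(np.arctan2(R[1,0],R[0,0]));e=(ang-a+90)%180-90
    print("t",round(o["time"],2),"pos",np.round(p,1),"xang",round(a,1),"q7",round(o["qpos"][6],1),"d",np.round(d,1),"roll",round(-np.radians(e),3),"rad; other",round(-np.radians(e-np.sign(e)*180),2))
    th=np.radians(a+e);R2=np.array([[np.cos(th),np.sin(th),0],[np.sin(th),-np.cos(th),0],[0,0,-1]])
    print("d if rolled first",np.round(R2.T@(np.array([x,y,z])-p),1))
E
python3 - <<'E'
from h import *
KT=T("top")
c=lambda pts:[(130+u/2.2,165+v/2.2) for u,v in pts]
for n,q in dict(d82=[(235,203),(301,210),(298,244),(230,236)],d68=[(488,170),(453,210),(480,232),(512,187)],d54=[(78,143),(52,175),(80,195),(104,158)],d26=[(634,148),(658,148),(658,179),(636,180)],blue=[(168,160),(142,187),(171,214),(195,182)]).items():
    w=px2w(c(q),44 if 1 else 0,"top",KT);d=(w[1]-w[0])+(w[2]-w[3]);print(n,np.round(w.mean(0)),"ang",np.degrees(np.arctan2(d[1],d[0])).round(1))
print("stop",px2w(c([(197,73)]),45,"top",KT).round(),"tongue",px2w(c([(212,76),(445,44)]),22,"top",KT).round(),"place",px2w([(278,193)],0,"top",KT).round())
E
```

```text
d82 [436. 125.] ang -96.2
d68 [ 465. -139.] ang 141.7
d54 [503. 355.] ang 146.4
d26 [ 511. -341.] ang -88.5
blue [481. 244.] ang 141.3
stop [[622. 214.]] tongue [[624. 199.]
 [668. -95.]] place [[650.  58.]]
```

```bash
python3 -m jog '[{"dx":23.8,"dy":-27.3},{"dx":23.8,"dy":-27.3},{"dx":23.8,"dy":-27.3},{"dx":23.8,"dy":-27.3},{"dx":23.8,"dy":-27.3},{"dx":23.8,"dy":-27.3},{"dx":23.8,"dy":-27.3},{"dx":23.8,"dy":-27.3},{"dx":23.8,"dy":-27.3},{"dx":23.8,"dy":-27.3}]'
python3 - <<'E'
from h import *
plan(470,110,270,84)
E
```

```text
t 0.9 pos [ 239.8 -577.2  248.3] xang 22.6 q7 -12.3 d [ 476.2 -546.2  -21.7] roll -1.072 rad; other 2.07
d if rolled first [707.4 157.1 -21.7]invalid input
```

```bash
python3 -m jog '[{"dx":23.8,"dy":-27.3,"dz":0,"roll":0,"claw":-1},{"dx":23.8,"dy":-27.3,"dz":0,"roll":0,"claw":-1},{"dx":23.8,"dy":-27.3,"dz":0,"roll":0,"claw":-1},{"dx":23.8,"dy":-27.3,"dz":0,"roll":0,"claw":-1},{"dx":23.8,"dy":-27.3,"dz":0,"roll":0,"claw":-1},{"dx":23.8,"dy":-27.3,"dz":0,"roll":0,"claw":-1},{"dx":23.8,"dy":-27.3,"dz":0,"roll":0,"claw":-1},{"dx":23.8,"dy":-27.3,"dz":0,"roll":0,"claw":-1},{"dx":23.8,"dy":-27.3,"dz":0,"roll":0,"claw":-1},{"dx":23.8,"dy":-27.3,"dz":0,"roll":0,"claw":-1}]'
python3 - <<'E'
from h import *
plan(470,110,270,84)
E
```

```text
time: 1.73
eef_pos: [355.3, -232.2, 248.6]
orientation: [[0.924, 0.383, 0.001], [0.383, -0.924, -0.0], [0.001, 0.001, -1.0]]
wrist_force: [1.5, -0.3, -0.6]
opening: 85.3
finger_force: 0.0
t 1.73 pos [ 355.3 -232.2  248.6] xang 22.5 q7 -49.1 d [ 237.1 -272.1  -21.5] roll -1.073 rad; other 2.07
d if rolled first [352.3  78.3 -21.4]
```

```bash
python3 -m jog '[{"dx":23.7,"dy":-27.2,"dz":-2,"roll":0,"claw":-1},{"dx":23.7,"dy":-27.2,"dz":-2,"roll":0,"claw":-1},{"dx":23.7,"dy":-27.2,"dz":-2,"roll":0,"claw":-1},{"dx":23.7,"dy":-27.2,"dz":-2,"roll":0,"claw":-1},{"dx":23.7,"dy":-27.2,"dz":-2,"roll":0,"claw":-1},{"dx":23.7,"dy":-27.2,"dz":-2,"roll":0,"claw":-1},{"dx":23.7,"dy":-27.2,"dz":-2,"roll":0,"claw":-1},{"dx":23.7,"dy":-27.2,"dz":-2,"roll":0,"claw":-1},{"dx":23.7,"dy":-27.2,"dz":-2,"roll":0,"claw":-1},{"dx":23.7,"dy":-27.2,"dz":-2,"roll":0,"claw":-1}]'
python3 -m jog '[{"dx":0,"dy":0,"dz":0,"roll":-0.107,"claw":-1},{"dx":0,"dy":0,"dz":0,"roll":-0.107,"claw":-1},{"dx":0,"dy":0,"dz":0,"roll":-0.107,"claw":-1},{"dx":0,"dy":0,"dz":0,"roll":-0.107,"claw":-1},{"dx":0,"dy":0,"dz":0,"roll":-0.107,"claw":-1},{"dx":0,"dy":0,"dz":0,"roll":-0.107,"claw":-1},{"dx":0,"dy":0,"dz":0,"roll":-0.107,"claw":-1},{"dx":0,"dy":0,"dz":0,"roll":-0.107,"claw":-1},{"dx":0,"dy":0,"dz":0,"roll":-0.107,"claw":-1},{"dx":0,"dy":0,"dz":0,"roll":-0.107,"claw":-1}]'
python3 - <<'E'
from h import *
KT=T("wrist")
im=camera("wrist");cv2.imwrite("pics/w1.png",im)
for l,z in [("die_rail",0),("stop_mid",27.5),("die_82_mid",23),("die_68_mid",23),("die_54_mid",23)]:
    print(l,[(np.round(d["position"],1).tolist(),round(d["conf"],2),px2w(d["position"],z,"wrist",KT).round(1).tolist()) for d in place_of(l,"wrist")])
for l in ["die_rail","die_82_mid"]:
    r=trace(l,"wrist")
    if r: m=np.uint8(r[0]["region"]);cv2.imwrite(f"pics/m_{l}.png",m*255);print(l,cv2.minAreaRect(np.argwhere(m)[:,::-1].astype(np.float32)))
plan(436,125,150,84)
E
```

```text
time: 2.57
eef_pos: [469.7, 110.3, 268.6]
orientation: [[0.923, 0.384, 0.001], [0.384, -0.923, -0.0], [0.001, 0.0, -1.0]]
wrist_force: [1.1, -0.9, 0.6]
opening: 85.5
finger_force: 0.0
time: 3.4
eef_pos: [469.5, 108.4, 268.4]
orientation: [[0.102, 0.995, 0.0], [0.995, -0.102, -0.0], [0.0, 0.0, -1.0]]
wrist_force: [0.8, 0.3, 0.3]
opening: 86.0
finger_force: 0.0
die_rail [([476.5, 228.3], 0.68, [[646.0, 62.9]])]
stop_mid [([473.6, 85.4], 0.73, [[627.4, 216.8]])]
die_82_mid [([289.1, 192.8], 0.62, [[433.6, 130.0]])]
die_68_mid [([340.2, 394.0], 0.93, [[465.8, -136.5]])]
die_54_mid [([322.9, 67.6], 0.65, [[482.4, 248.1]])]
die_rail ((477.57183837890625, 211.3458251953125), (291.95721435546875, 65.33161926269531), 82.50414276123047)
die_82_mid ((291.9472961425781, 196.8990478515625), (41.15683364868164, 81.85919952392578), 1.0416266918182373)
t 3.8 pos [469.4 108.4 268.3] xang 83.8 q7 -44.0 d [ 12.9 -35.  118.3] roll -0.003 rad; other 3.14
d if rolled first [ 13.  -34.9 118.3]
```

View pics/w1.png

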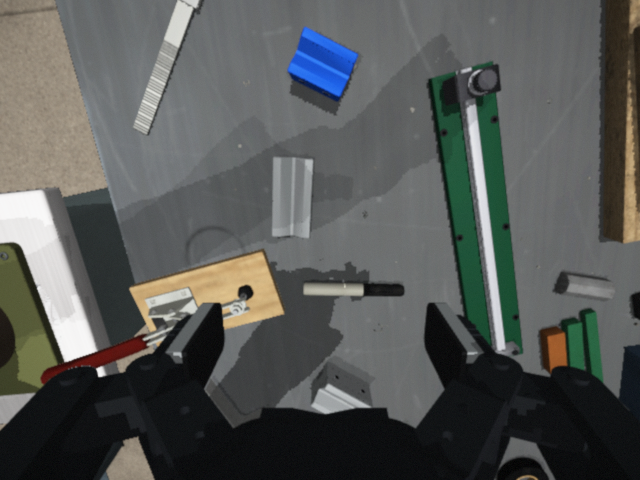

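Run:
```python
from h import *
KT=T("wrist");im=cv2.imread("pics/w1.png").astype(int)
g=(im[...,1]>im[...,2]+15)&(im[...,1]>im[...,0]+10)
br=im.min(2)>140
pts=[];ed=[]
for r in range(125,325,5):
    c0=int(471+(r-108)*33/232)
    cols=np.where(br[r,c0-14:c0+15])[0]
    if len(cols)>4: pts.append((cols.mean()+c0-14+.0,r))
    gc=np.where(g[r,420:540])[0]+420
    if len(gc)>10: ed.append((gc.min(),gc.max()+1,r))
w=px2w(pts,22,"wrist",KT);vx,vy,x0,y0=cv2.fitLine(w.astype(np.float32),cv2.DIST_HUBER,0,.01,.01).ravel()
print("tongue",len(pts),x0,y0,"dir",vx,vy,"x at y=58:",x0+(58-y0)*vx/vy)
ed=np.array(ed,float)
for k in (0,1):
    w=px2w(ed[:,[k,2]],10,"wrist",KT);f=cv2.fitLine(w.astype(np.float32),cv2.DIST_HUBER,0,.01,.01).ravel();print("edge",f, f[2]+(58-f[3])*f[0]/f[1])
print("base corners z10",px2w([(431,79),(495,62),(522,352)],10,"wrist",KT).round(1).tolist())
print("stop top z45 edge px 457,72;456,104;476,105", px2w([(457,72),(458,104),(476,103),(499,96)],45,"wrist",KT).round(1).tolist())
w=px2w([(274,158),(311,157),(309,238),(272,237)],46,"wrist",KT);print("d82",w.round(1).tolist(),w.mean(0).round(1))
w=px2w([(304,29),(356,53),(342,97),(290,70)],46,"wrist",KT);print("blue",w.round(1).tolist())
s=cv2.resize(cv2.imread("pics/w1.png")[50:370,400:550],None,fx=1.8,fy=1.8);a=cv2.resize(cv2.imread("pics/w1.png")[50:140,420:520],None,fx=5,fy=5,interpolation=cv2.INTER_CUBIC);cv2.imwrite("pics/stop.png",a)
```

```text
tongue 40 645.20996 74.38697 dir 0.14532793 -0.9893835 x at y=58: 647.617
edge [ 1.4226991e-01 -9.8982787e-01  6.1505640e+02  6.5838142e+01] 616.183
edge [ 1.4529303e-01 -9.8938864e-01  6.7994989e+02  5.7662258e+01] 679.90027
base corners z10 [[591.7, 228.1], [656.0, 236.9], [703.0, -107.5]]
stop top z45 edge px 457,72;456,104;476,105 [[605.2, 227.2], [606.3, 199.4], [623.2, 198.5], [644.5, 202.4]]
d82 [[426.2, 169.0], [462.5, 166.0], [450.6, 84.0], [412.0, 89.2]] [437.8 127.1]
blue [[469.3, 276.6], [513.8, 252.6], [497.8, 217.2], [452.4, 245.1]]
```

View pics/stop.png

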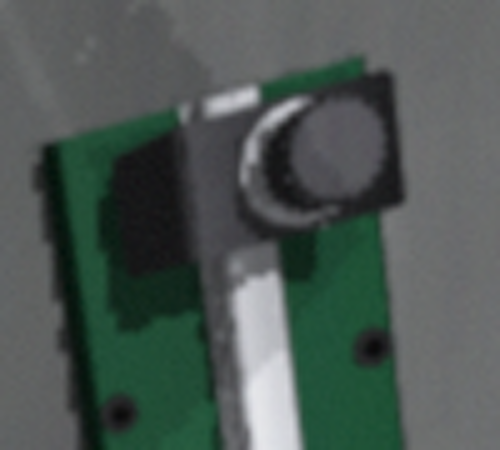

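```bash
python3 -m jog '[{"dx":5.2,"dy":-11.4,"dz":30,"roll":0.031,"claw":-1},{"dx":5.2,"dy":-11.4,"dz":30,"roll":0,"claw":-1},{"dx":5.1,"dy":-11.5,"dz":30,"roll":0,"claw":-1},{"dx":0,"dy":0,"dz":32,"roll":0,"claw":-1},{"dx":0,"dy":0,"dz":32,"roll":0,"claw":-1},{"dx":0,"dy":0,"dz":32,"roll":0,"claw":-1},{"dx":0,"dy":0,"dz":30,"roll":0,"claw":-1},{"dx":0,"dy":0,"dz":20,"roll":0,"claw":-1},{"dx":0,"dy":0,"dz":10,"roll":0,"claw":-1},{"dx":0,"dy":0,"dz":0,"roll":0,"claw":-1}]'
python3 -m jog '[{"dx":0,"dy":0,"dz":0,"roll":0,"claw":1},{"dx":0,"dy":0,"dz":0,"roll":0,"claw":1},{"dx":0,"dy":0,"dz":0,"roll":0,"claw":1},{"dx":0,"dy":0,"dz":0,"roll":0,"claw":1},{"dx":0,"dy":0,"dz":0,"roll":0,"claw":1},{"dx":0,"dy":0,"dz":0,"roll":0,"claw":1},{"dx":0,"dy":0,"dz":0,"roll":0,"claw":1},{"dx":0,"dy":0,"dz":0,"roll":0,"claw":1},{"dx":0,"dy":0,"dz":0,"roll":0,"claw":1},{"dx":0,"dy":0,"dz":0,"roll":0,"claw":1}]'
python3 - <<'E'
from h import *
plan(632.9,159.4,120,98.3)
E
```

```text
time: 4.63
eef_pos: [438.4, 128.6, 25.5]
orientation: [[0.136, 0.991, -0.005], [0.991, -0.136, -0.003], [-0.003, -0.004, -1.0]]
wrist_force: [0.5, -0.8, 0.6]
opening: 85.4
finger_force: 0.0
time: 5.47
eef_pos: [439.1, 128.5, 28.3]
orientation: [[0.138, 0.99, -0.001], [0.99, -0.138, -0.0], [-0.001, -0.001, -1.0]]
wrist_force: [-0.5, 0.9, 5.6]
opening: 39.4
finger_force: 60.0
t 5.47 pos [439.1 128.5  28.3] xang 82.1 q7 -79.4 d [ 57.3 187.5 -92. ] roll -0.284 rad; other 2.86
d if rolled first [  2.6 196.2 -91.7]
```

```bash
python3 -m jog '[{"dx":0,"dy":0,"dz":-25,"roll":-0.095,"claw":1},{"dx":0,"dy":0,"dz":-25,"roll":-0.095,"claw":1},{"dx":0,"dy":0,"dz":-22,"roll":-0.094,"claw":1},{"dx":0.4,"dy":20,"dz":0,"roll":0,"claw":1},{"dx":0.5,"dy":36,"dz":0,"roll":0,"claw":1},{"dx":0.5,"dy":40,"dz":0,"roll":0,"claw":1},{"dx":0.5,"dy":40,"dz":0,"roll":0,"claw":1},{"dx":0.5,"dy":36,"dz":0,"roll":0,"claw":1},{"dx":0.2,"dy":24,"dz":0,"roll":0,"claw":1},{"dx":0,"dy":0,"dz":0,"roll":0,"claw":1}]'
python3 - <<'E'
from h import *
plan(632.9,159.4,38.3,98.3)
KT=T("wrist");im=camera("wrist");cv2.imwrite("pics/w2.png",im)
E
```

```text
time: 6.3
eef_pos: [637.9, 159.1, 98.5]
orientation: [[-0.141, 0.99, 0.003], [0.99, 0.141, 0.002], [0.001, 0.003, -1.0]]
wrist_force: [0.4, -0.2, -5.4]
opening: 39.3
finger_force: 63.6
t 6.3 pos [637.9 159.1  98.5] xang 98.1 q7 -42.0 d [ 0.9 -5.1 60.2] roll -0.003 rad; other 3.14
d if rolled first [ 1.  -4.9 60.2]
```

View pics/w2.png

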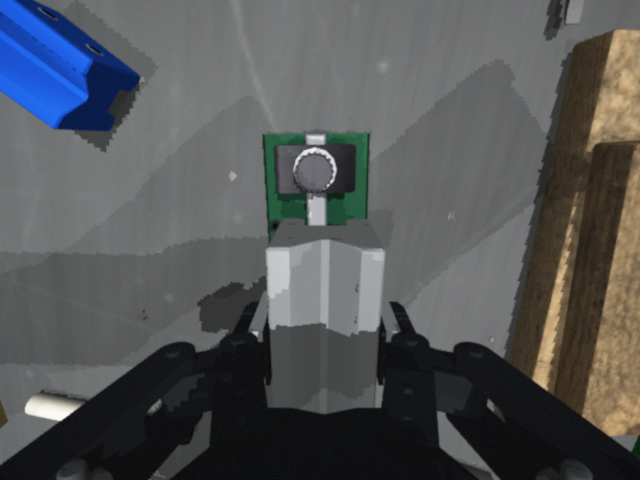

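Run:
```python
from h import *
KT=T("wrist")
u=np.array([-.1453,.9894]);n=np.array([.9894,.1453]);O=np.array([647.7,59.5])
for nm,p,z in [("edges r160",[(264.5,160),(369,160)],10),("edges r215",[(266,215),(368.5,215)],10),("tongue",[(307,212),(327,212)],22),("stop top front",[(277,194),(356,192)],45),("rail end",[(263,134),(369,133)],10),("die far top (held z)",[(268,247),(384,247)],98.5+18),("die z lower",[(278,226),(378,226)],117)]:
    w=px2w(p,z,"wrist",KT);print(nm,[( ((q-O)@u).round(1),((q-O)@n).round(1)) for q in w])
o=observe();q=np.array(o["eef_pos"][:2]);print("tcp",(q-O)@u,(q-O)@n)
```

```text
edges r160 [(np.float64(161.8), np.float64(-35.3)), (np.float64(161.6), np.float64(27.9))]
edges r215 [(np.float64(127.8), np.float64(-36.1)), (np.float64(127.7), np.float64(28.8))]
tongue [(np.float64(132.2), np.float64(-9.5)), (np.float64(132.2), np.float64(2.5))]
stop top front [(np.float64(146.5), np.float64(-23.7)), (np.float64(147.5), np.float64(17.4))]
rail end [(np.float64(176.8), np.float64(-35.4)), (np.float64(177.2), np.float64(27.4))]
die far top (held z) [(np.float64(140.1), np.float64(-17.4)), (np.float64(140.1), np.float64(20.5))]
die z lower [(np.float64(147.3), np.float64(-13.8)), (np.float64(147.2), np.float64(18.2))]
tcp 100.22820242802923 1.1091709282881865
```

```bash
cat >> h.py <<'E'
u=np.array([-.1453,.9894]);n=np.array([.9894,.1453]);O=np.array([647.7,59.5])
def rail(uu,z,nn=0): plan(*(O+uu*u+nn*n),z,98.3)
E
python3 - <<'E'
from h import *
rail(102,38.3)
E
```

```text
t 6.35 pos [634.2 158.8  98. ] xang 98.2 q7 -42.0 d [ 1.8 -1.  59.7] roll -0.002 rad; other 3.14
d if rolled first [ 1.8 -1.1 59.7]
```

```bash
python3 -m jog '[{"dx":1,"dy":0,"dz":10,"roll":0,"claw":1},{"dx":0.8,"dy":0,"dz":15,"roll":0,"claw":1},{"dx":0,"dy":0,"dz":9,"roll":0,"claw":1},{"dx":0,"dy":0,"dz":0,"roll":0,"claw":1},{"dx":0,"dy":0,"dz":0,"roll":0,"claw":1},{"dx":0,"dy":0,"dz":0,"roll":0,"claw":1},{"dx":0,"dy":0,"dz":0,"roll":0,"claw":1},{"dx":0,"dy":0,"dz":0,"roll":0,"claw":1},{"dx":0,"dy":0,"dz":0,"roll":0,"claw":1},{"dx":0,"dy":0,"dz":0,"roll":0,"claw":1}]'
python3 - <<'E'
from h import *
rail(102,38.3)
E
```

```text
time: 7.18
eef_pos: [632.4, 161.3, 65.1]
orientation: [[-0.145, 0.989, -0.002], [0.989, 0.145, -0.001], [-0.001, -0.002, -1.0]]
wrist_force: [-0.1, -0.4, -5.6]
opening: 39.2
finger_force: 63.4
t 7.18 pos [632.4 161.3  65.1] xang 98.4 q7 -43.8 d [-0.9  0.5 26.8] roll 0.001 rad; other -3.14
d if rolled first [-1.   0.4 26.8]
```

```bash
python3 -m jog '[{"dx":-0.5,"dy":0.4,"dz":4,"roll":0,"claw":1},{"dx":-0.4,"dy":0,"dz":4,"roll":0,"claw":1},{"dx":0,"dy":0,"dz":4,"roll":0,"claw":1},{"dx":0,"dy":0,"dz":4,"roll":0,"claw":1},{"dx":0,"dy":0,"dz":4,"roll":0,"claw":1},{"dx":0,"dy":0,"dz":3,"roll":0,"claw":1},{"dx":0,"dy":0,"dz":2,"roll":0,"claw":1},{"dx":0,"dy":0,"dz":1,"roll":0,"claw":1},{"dx":0,"dy":0,"dz":0,"roll":0,"claw":1},{"dx":0,"dy":0,"dz":0,"roll":0,"claw":1}]'
```

```text
time: 8.02
eef_pos: [632.8, 160.6, 38.8]
orientation: [[-0.146, 0.989, -0.002], [0.989, 0.146, -0.001], [-0.001, -0.003, -1.0]]
wrist_force: [-0.6, -0.2, -5.1]
opening: 39.0
finger_force: 63.7
```

```bash
python3 -m jog '[{"dx":0,"dy":0,"dz":0,"roll":0,"claw":-1},{"dx":0,"dy":0,"dz":0,"roll":0,"claw":-1},{"dx":0,"dy":0,"dz":0,"roll":0,"claw":-1},{"dx":0,"dy":0,"dz":0,"roll":0,"claw":-1},{"dx":0,"dy":0,"dz":-20,"roll":0,"claw":-1},{"dx":0,"dy":0,"dz":-35,"roll":0,"claw":-1},{"dx":0,"dy":0,"dz":-40,"roll":0,"claw":-1},{"dx":0,"dy":0,"dz":-40,"roll":0,"claw":-1},{"dx":0,"dy":0,"dz":-35,"roll":0,"claw":-1},{"dx":0,"dy":0,"dz":0,"roll":0,"claw":-1}]'
python3 - <<'E'
from h import *
im=camera("wrist");cv2.imwrite("pics/w3.png",im)
plan(480,-115,230,141.7)
E
```

```text
time: 8.85
eef_pos: [637.0, 163.5, 217.3]
orientation: [[-0.145, 0.989, 0.011], [0.989, 0.145, 0.005], [0.003, 0.011, -1.0]]
wrist_force: [1.0, 1.1, 0.6]
opening: 85.4
finger_force: 0.0
t 8.9 pos [635.5 162.4 213.7] xang 98.3 q7 -37.3 d [-251.8 -194.   -17.9] roll -0.757 rad; other 2.38
d if rolled first [ -49.8 -314.1  -16.3]
```

View pics/w3.png

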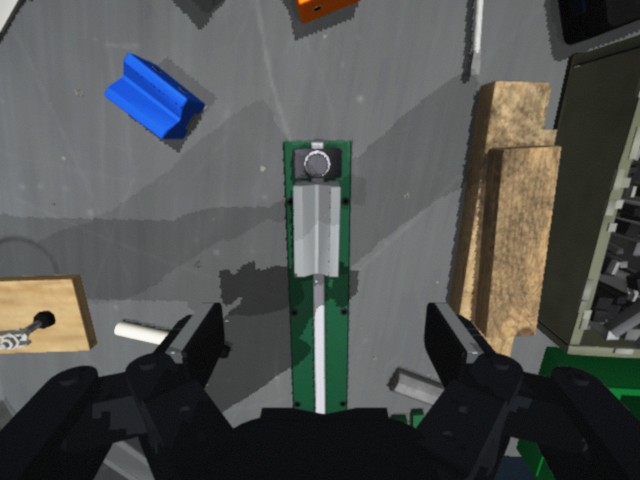

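```bash
python3 -m jog '[{"dx":-18,"dy":-14,"dz":-3,"roll":0,"claw":-1},{"dx":-26.7,"dy":-20.6,"dz":-3,"roll":0,"claw":-1},{"dx":-28,"dy":-21.5,"dz":-3,"roll":0,"claw":-1},{"dx":-28,"dy":-21.5,"dz":-3,"roll":0,"claw":-1},{"dx":-28,"dy":-21.5,"dz":-3,"roll":0,"claw":-1},{"dx":-28,"dy":-21.5,"dz":0,"roll":0,"claw":-1},{"dx":-28,"dy":-21.5,"dz":0,"roll":0,"claw":-1},{"dx":-28,"dy":-21.5,"dz":0,"roll":0,"claw":-1},{"dx":-26,"dy":-20,"dz":0,"roll":0,"claw":-1},{"dx":-13,"dy":-10,"dz":0,"roll":0,"claw":-1}]'
python3 -m jog '[{"dx":0,"dy":0,"dz":0,"roll":-0.1,"claw":-1},{"dx":0,"dy":0,"dz":0,"roll":-0.11,"claw":-1},{"dx":0,"dy":0,"dz":0,"roll":-0.11,"claw":-1},{"dx":0,"dy":0,"dz":0,"roll":-0.11,"claw":-1},{"dx":0,"dy":0,"dz":0,"roll":-0.11,"claw":-1},{"dx":0,"dy":0,"dz":0,"roll":-0.11,"claw":-1},{"dx":0,"dy":0,"dz":0,"roll":-0.107,"claw":-1},{"dx":0,"dy":0,"dz":0,"roll":0,"claw":-1},{"dx":0,"dy":0,"dz":0,"roll":0,"claw":-1},{"dx":0,"dy":0,"dz":0,"roll":0,"claw":-1}]'
cat >> h.py <<'E'
def look(label,f):
    KT=T("wrist");o=observe();im=camera("wrist");cv2.imwrite(f"pics/{f}.png",im)
    xa=np.degrees(np.arctan2(o["orientation"][1][0],o["orientation"][0][0]))
    for d in place_of(label,"wrist"): print(label,round(d["conf"],2),np.round(d["position"]),px2w(d["position"],23,"wrist",KT).round(1))
    # top face by brightness / greyness inside the traced region
    for r in trace(label,"wrist"):
        m=np.uint8(r["region"]);c=cv2.minAreaRect(np.argwhere(m)[:,::-1].astype(np.float32));b=cv2.boxPoints(c)
        w=px2w(b,46,"wrist",KT);print("rect",np.round(b).tolist(),"w@46",w.mean(0).round(1),"sides",[(round(float(np.hypot(*(w[i]-w[i-1]))),1),round(float(np.degrees(np.arctan2(*(w[i]-w[i-1])[::-1])))%180,1)) for i in (0,1)],im[m>0].mean(0).round())
    return KT,im
E
python3 - <<'E'
from h import *
look("die_68_mid","w4");plan(465,-138,28,141.7)
E
```

```text
time: 9.73
eef_pos: [474.5, -121.1, 223.1]
orientation: [[-0.141, 0.99, -0.008], [0.99, 0.141, -0.004], [-0.003, -0.009, -1.0]]
wrist_force: [0.4, -0.1, 0.2]
opening: 85.4
finger_force: 0.0
time: 10.57
eef_pos: [477.9, -116.6, 224.1]
orientation: [[-0.784, 0.621, -0.004], [0.621, 0.784, -0.001], [0.002, -0.003, -1.0]]
wrist_force: [0.8, -0.0, -0.1]
opening: 85.6
finger_force: 0.0
die_68_mid 0.74 [300. 222.] [[ 465.5 -137.7]]
rect [[276.0, 186.0], [320.0, 185.0], [322.0, 262.0], [278.0, 263.0]] w@46 [ 464.  -135.5] sides [(72.0, 140.8), (38.4, 53.1)] [127. 126. 123.]
t 10.72 pos [ 478.1 -116.5  224.4] xang 141.7 q7 15.3 d [ -3.3 -24.4 196.5] roll -0.0 rad; other 3.14
d if rolled first [ -3.  -25.  196.4]
```

View pics/w4.png

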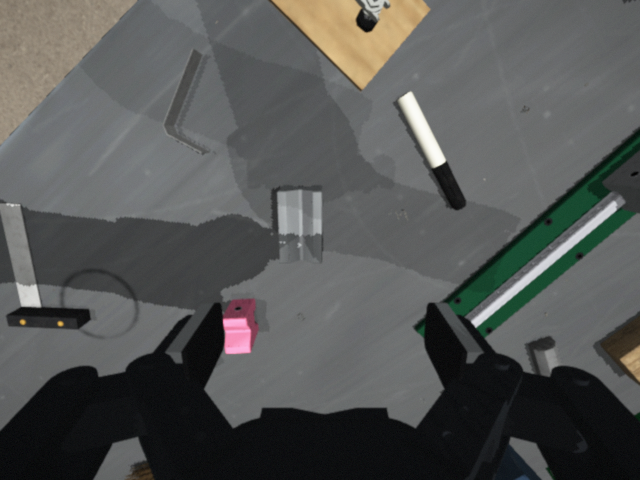

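```bash
python3 -m jog '[{"dx":-1,"dy":-8,"dz":20,"roll":0,"claw":-1},{"dx":-1,"dy":-9,"dz":30,"roll":0,"claw":-1},{"dx":-0.8,"dy":-7.3,"dz":35,"roll":0,"claw":-1},{"dx":0,"dy":0,"dz":35,"roll":0,"claw":-1},{"dx":0,"dy":0,"dz":32,"roll":0,"claw":-1},{"dx":0,"dy":0,"dz":24,"roll":0,"claw":-1},{"dx":0,"dy":0,"dz":14,"roll":0,"claw":-1},{"dx":0,"dy":0,"dz":6,"roll":0,"claw":-1},{"dx":0,"dy":0,"dz":0,"roll":0,"claw":-1},{"dx":0,"dy":0,"dz":0,"roll":0,"claw":-1}]'
python3 -m jog '[{"dx":0,"dy":0,"dz":0,"roll":0,"claw":1},{"dx":0,"dy":0,"dz":0,"roll":0,"claw":1},{"dx":0,"dy":0,"dz":0,"roll":0,"claw":1},{"dx":0,"dy":0,"dz":0,"roll":0,"claw":1},{"dx":0,"dy":0,"dz":0,"roll":0,"claw":1},{"dx":0,"dy":0,"dz":0,"roll":0,"claw":1},{"dx":0,"dy":0,"dz":0,"roll":0,"claw":1},{"dx":0,"dy":0,"dz":0,"roll":0,"claw":1},{"dx":0,"dy":0,"dz":-15,"roll":0,"claw":1},{"dx":0,"dy":0,"dz":-15,"roll":0,"claw":1}]'
python3 - <<'E'
from h import *
rail(22,105)
E
```

```text
time: 11.55
eef_pos: [465.3, -137.4, 29.0]
orientation: [[-0.785, 0.619, -0.002], [0.619, 0.785, -0.001], [0.001, -0.002, -1.0]]
wrist_force: [0.2, 0.1, 0.7]
opening: 85.1
finger_force: 0.0
time: 12.38
eef_pos: [463.9, -137.7, 58.4]
orientation: [[-0.785, 0.619, -0.005], [0.619, 0.785, -0.001], [0.003, -0.004, -1.0]]
wrist_force: [-0.5, -0.6, -3.8]
opening: 39.2
finger_force: 61.8
t 12.38 pos [ 463.9 -137.7   58.4] xang 141.7 q7 -4.0 d [ -6.1 283.5 -47.9] roll 0.758 rad; other -2.38
d if rolled first [190.6 210.3 -46.6]
```

```bash
python3 -m jog '[{"dx":0,"dy":0,"dz":-15,"roll":0.08,"claw":1},{"dx":0,"dy":0,"dz":-15,"roll":0.114,"claw":1},{"dx":0,"dy":0,"dz":-12,"roll":0.114,"claw":1},{"dx":0,"dy":0,"dz":-5,"roll":0.114,"claw":1},{"dx":0,"dy":0,"dz":0,"roll":0.114,"claw":1},{"dx":0,"dy":0,"dz":0,"roll":0.114,"claw":1},{"dx":0,"dy":0,"dz":0,"roll":0.108,"claw":1},{"dx":10,"dy":11,"dz":0,"roll":0,"claw":1},{"dx":20,"dy":22,"dz":0,"roll":0,"claw":1},{"dx":25,"dy":27.6,"dz":0,"roll":0,"claw":1}]'
python3 -m jog '[{"dx":25,"dy":27.6,"dz":0,"roll":0,"claw":1},{"dx":25,"dy":27.6,"dz":0,"roll":0,"claw":1},{"dx":25,"dy":27.6,"dz":0,"roll":0,"claw":1},{"dx":25,"dy":27.6,"dz":0,"roll":0,"claw":1},{"dx":20,"dy":22,"dz":0,"roll":0,"claw":1},{"dx":12,"dy":13.2,"dz":0,"roll":0,"claw":1},{"dx":3.6,"dy":4.1,"dz":0,"roll":0,"claw":1},{"dx":0,"dy":0,"dz":0,"roll":0,"claw":1},{"dx":0,"dy":0,"dz":0,"roll":0,"claw":1},{"dx":0,"dy":0,"dz":0,"roll":0,"claw":1}]'
python3 - <<'E'
from h import *
KT=T("wrist");p=observe()["eef_pos"];cv2.imwrite("pics/w5.png",camera("wrist"));np.save("kt5.npy",KT[1]);print(p)
rail(22,38)
E
```

```text
time: 13.22
eef_pos: [515.4, -76.3, 104.7]
orientation: [[-0.142, 0.99, -0.007], [0.99, 0.142, -0.004], [-0.003, -0.008, -1.0]]
wrist_force: [0.3, -1.1, -5.0]
opening: 39.3
finger_force: 62.0
time: 14.05
eef_pos: [644.3, 79.2, 104.0]
orientation: [[-0.144, 0.99, -0.005], [0.99, 0.144, -0.004], [-0.003, -0.006, -1.0]]
wrist_force: [0.5, 0.2, -4.0]
opening: 39.3
finger_force: 61.9
[644.28742985  79.16564826 104.03284982]
t 14.1 pos [644.5  79.2 104.3] xang 98.2 q7 -36.9 d [ 2.3  0.6 66.2] roll -0.001 rad; other 3.14
d if rolled first [ 2.1  0.3 66.3]
```

View pics/w5.png

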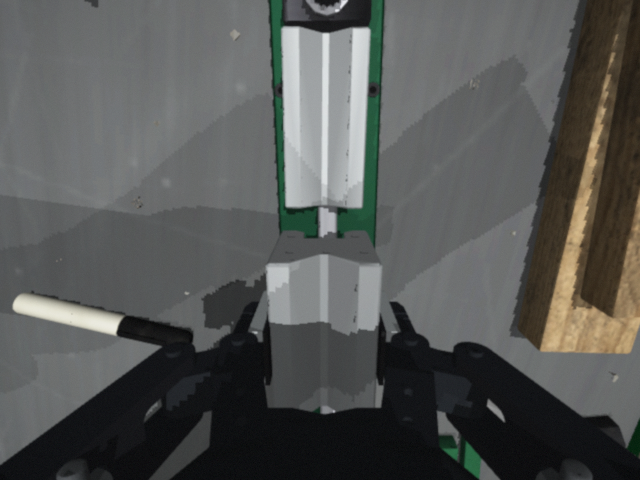

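```bash
cat >> h.py <<'E'
def un(p,z,KT):
    return [tuple(np.round([(q-O)@u,(q-O)@n],1).tolist()) for q in px2w(p,z,"wrist",KT)]
E
python3 - <<'E'
from h import *
KT=(camera_params("wrist")["mtx"],np.load("kt5.npy"))
print("d82 near end",un([(284,207),(363,208)],56,KT),"far",un([(282,29),(367,28)],56,KT))
print("held far end",un([(268,264),(381,264)],122,KT))
print("rail edges",un([(277,150),(379,150)],10,KT))
q=np.array([644.3,79.2]);print((q-O)@u,(q-O)@n)
E
```

```text
d82 near end [(60.1, -21.5), (59.6, 18.9)] far [(140.1, -19.7), (140.4, 18.0)]
held far end [(53.8, -19.4), (53.8, 18.3)]
rail edges [(86.8, -30.3), (86.8, 32.5)]
19.985200000000017 -0.5015500000000892
```

```bash
python3 -m jog '[{"dx":1.5,"dy":0.8,"dz":10,"roll":0,"claw":1},{"dx":1.5,"dy":0,"dz":15,"roll":0,"claw":1},{"dx":0,"dy":0,"dz":12,"roll":0,"claw":1},{"dx":0,"dy":0,"dz":6,"roll":0,"claw":1},{"dx":0,"dy":0,"dz":3,"roll":0,"claw":1},{"dx":0,"dy":0,"dz":3,"roll":0,"claw":1},{"dx":0,"dy":0,"dz":3,"roll":0,"claw":1},{"dx":0,"dy":0,"dz":4,"roll":0,"claw":1},{"dx":0,"dy":0,"dz":4,"roll":0,"claw":1},{"dx":0,"dy":0,"dz":0,"roll":0,"claw":1}]'
python3 -m jog '[{"dx":0,"dy":0,"dz":3,"roll":0,"claw":1},{"dx":0,"dy":0,"dz":2,"roll":0,"claw":1},{"dx":0,"dy":0,"dz":1,"roll":0,"claw":1},{"dx":0,"dy":0,"dz":0,"roll":0,"claw":1},{"dx":0,"dy":0,"dz":0,"roll":0,"claw":1},{"dx":0,"dy":0,"dz":0,"roll":0,"claw":-1},{"dx":0,"dy":0,"dz":0,"roll":0,"claw":-1},{"dx":0,"dy":0,"dz":0,"roll":0,"claw":-1},{"dx":0,"dy":0,"dz":0,"roll":0,"claw":-1},{"dx":0,"dy":0,"dz":0,"roll":0,"claw":-1}]'
python3 - <<'E'
from h import *
rail(22,38)
E
```

```text
time: 14.93
eef_pos: [645.4, 84.3, 44.0]
orientation: [[-0.145, 0.989, -0.004], [0.989, 0.145, -0.002], [-0.001, -0.004, -1.0]]
wrist_force: [-0.3, -0.3, -4.7]
opening: 39.3
finger_force: 62.1
time: 15.77
eef_pos: [645.9, 84.6, 38.7]
orientation: [[-0.145, 0.989, -0.003], [0.989, 0.145, -0.001], [-0.001, -0.003, -1.0]]
wrist_force: [-0.0, 0.0, 0.5]
opening: 85.3
finger_force: 0.0
t 15.77 pos [645.9  84.6  38.7] xang 98.3 q7 -40.1 d [-3.1 -1.8  0.7] roll 0.0 rad; other -3.14
d if rolled first [-3.1 -1.9  0.7]
```

```bash
python3 -m jog '[{"dx":0,"dy":0,"dz":-20,"roll":0,"claw":-1},{"dx":0,"dy":0,"dz":-40,"roll":0,"claw":-1},{"dx":0,"dy":0,"dz":-40,"roll":-0.08,"claw":-1},{"dx":0,"dy":0,"dz":-40,"roll":-0.12,"claw":-1},{"dx":0,"dy":0,"dz":-35,"roll":-0.12,"claw":-1},{"dx":0,"dy":0,"dz":-15,"roll":-0.12,"claw":-1},{"dx":0,"dy":0,"dz":0,"roll":-0.12,"claw":-1},{"dx":0,"dy":0,"dz":0,"roll":-0.12,"claw":-1},{"dx":0,"dy":0,"dz":0,"roll":-0.12,"claw":-1},{"dx":10,"dy":5,"dz":0,"roll":-0.04,"claw":-1}]'
python3 -m jog '[{"dx":28,"dy":15,"dz":0,"roll":0,"claw":-1},{"dx":35,"dy":18,"dz":0,"roll":0,"claw":-1},{"dx":35,"dy":18,"dz":0,"roll":0,"claw":-1},{"dx":35,"dy":18,"dz":0,"roll":0,"claw":-1},{"dx":35,"dy":18,"dz":0,"roll":0,"claw":-1},{"dx":35,"dy":18,"dz":0,"roll":0,"claw":-1},{"dx":30,"dy":16,"dz":0,"roll":0,"claw":-1},{"dx":20,"dy":10,"dz":0,"roll":0,"claw":-1},{"dx":5,"dy":4,"dz":0,"roll":0,"claw":-1},{"dx":0,"dy":0,"dz":0,"roll":0,"claw":-1}]'
python3 - <<'E'
from h import *
look("die_54_mid","w6");plan(503,355,28,146.4)
E
```

```text
time: 16.6
eef_pos: [642.1, 91.8, 228.2]
orientation: [[-0.833, 0.553, -0.002], [0.553, 0.833, -0.003], [0.0, -0.004, -1.0]]
wrist_force: [0.9, -1.0, -0.4]
opening: 85.3
finger_force: 0.0
time: 17.43
eef_pos: [498.6, 352.7, 229.2]
orientation: [[-0.835, 0.55, -0.003], [0.55, 0.835, 0.0], [0.003, -0.002, -1.0]]
wrist_force: [0.6, -0.2, 0.4]
opening: 85.5
finger_force: 0.0
die_54_mid 0.8 [331. 221.] [[504.5 356.9]]
die_54_mid 0.8 [234. 261.] [[485.3 251. ]]
die_54_mid 0.74 [389. 298.] [[608.5 361.7]]
rect [[308.0, 251.0], [311.0, 188.0], [354.0, 191.0], [351.0, 254.0]] w@46 [500.5 358.5] sides [(40.6, 53.2), (59.0, 142.8)] [148. 147. 143.]
rect [[349.0, 308.0], [372.0, 266.0], [428.0, 296.0], [406.0, 339.0]] w@46 [600.9 361.6] sides [(68.2, 26.5), (49.9, 122.0)] [ 15. 101. 202.]
rect [[198.0, 232.0], [252.0, 227.0], [258.0, 293.0], [204.0, 298.0]] w@46 [480.6 254.4] sides [(67.5, 145.9), (50.6, 62.2)] [123.  50.  20.]
t 17.58 pos [501.9 347.9 228.3] xang 146.3 q7 -19.4 d [  3.    7.4 200.3] roll -0.002 rad; other 3.14
d if rolled first [  3.    6.5 200.3]
```

View pics/w6.png

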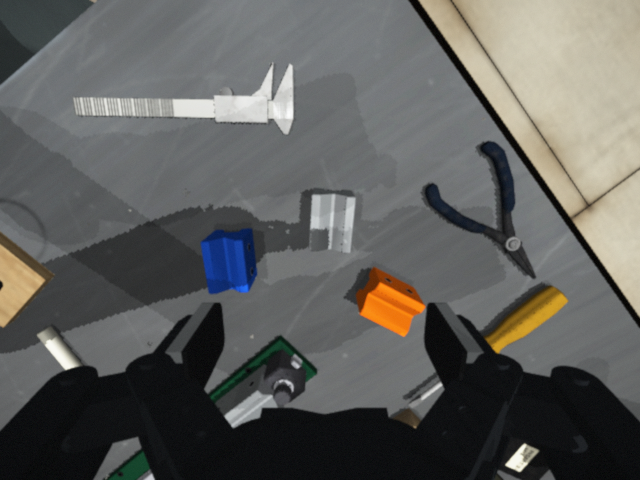

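```bash
python3 -m jog '[{"dx":1.5,"dy":3.5,"dz":20,"roll":0.058,"claw":-0.5},{"dx":1.5,"dy":3,"dz":30,"roll":0,"claw":-0.5},{"dx":0.6,"dy":2,"dz":35,"roll":0,"claw":-0.5},{"dx":0,"dy":0,"dz":35,"roll":0,"claw":-0.5},{"dx":0,"dy":0,"dz":30,"roll":0,"claw":-0.5},{"dx":0,"dy":0,"dz":0,"roll":0,"claw":-0.5},{"dx":0,"dy":0,"dz":0,"roll":0,"claw":-0.5},{"dx":0,"dy":0,"dz":0,"roll":0,"claw":-0.5},{"dx":0,"dy":0,"dz":0,"roll":0,"claw":-0.5},{"dx":0,"dy":0,"dz":0,"roll":0,"claw":-0.5}]'
python3 - <<'E'
from h import *
plan(503.5,357,28,143)
E
```

```text
time: 18.42
eef_pos: [503.4, 359.4, 81.0]
orientation: [[-0.799, 0.601, -0.0], [0.601, 0.799, 0.001], [0.001, 0.001, -1.0]]
wrist_force: [0.0, 1.0, 0.6]
opening: 63.9
finger_force: 0.0
t 18.42 pos [503.4 359.4  81. ] xang 143.1 q7 -31.1 d [-1.6 -1.9 53. ] roll 0.001 rad; other -3.14
d if rolled first [-1.5 -1.9 53. ]
```

```bash
python3 -m jog '[{"dx":-1,"dy":-1,"dz":10,"roll":0,"claw":-0.5},{"dx":-0.5,"dy":-0.9,"dz":20,"roll":0,"claw":-0.5},{"dx":0,"dy":0,"dz":15,"roll":0,"claw":-0.5},{"dx":0,"dy":0,"dz":8,"roll":0,"claw":-0.5},{"dx":0,"dy":0,"dz":0,"roll":0,"claw":-0.5},{"dx":0,"dy":0,"dz":0,"roll":0,"claw":1},{"dx":0,"dy":0,"dz":0,"roll":0,"claw":1},{"dx":0,"dy":0,"dz":0,"roll":0,"claw":1},{"dx":0,"dy":0,"dz":0,"roll":0,"claw":1},{"dx":0,"dy":0,"dz":0,"roll":0,"claw":1}]'
python3 -m jog '[{"dx":0,"dy":0,"dz":0,"roll":0,"claw":1},{"dx":0,"dy":0,"dz":0,"roll":0,"claw":1},{"dx":0,"dy":0,"dz":-15,"roll":0,"claw":1},{"dx":0,"dy":0,"dz":-25,"roll":0,"claw":1},{"dx":0,"dy":0,"dz":-25,"roll":0,"claw":1},{"dx":0,"dy":0,"dz":-20,"roll":0,"claw":1},{"dx":0,"dy":0,"dz":-5,"roll":0,"claw":1},{"dx":0,"dy":0,"dz":0,"roll":0,"claw":1},{"dx":0,"dy":0,"dz":0,"roll":0,"claw":1},{"dx":0,"dy":0,"dz":0,"roll":0,"claw":1}]'
python3 - <<'E'
from h import *
rail(-42,120)
E
```

```text
time: 19.25
eef_pos: [502.6, 357.0, 26.7]
orientation: [[-0.8, 0.6, -0.002], [0.6, 0.8, 0.001], [0.002, -0.001, -1.0]]
wrist_force: [0.2, 0.9, 1.4]
opening: 39.2
finger_force: 61.2
time: 20.08
eef_pos: [501.9, 354.8, 114.1]
orientation: [[-0.8, 0.6, -0.005], [0.6, 0.8, -0.004], [0.001, -0.006, -1.0]]
wrist_force: [0.2, -0.4, -2.6]
opening: 39.5
finger_force: 61.4
t 20.08 pos [501.9 354.8 114.1] xang 143.1 q7 -28.8 d [-323.7 -178.2   -5.2] roll 0.782 rad; other -2.36
d if rolled first [-355.2  101.7   -5.9]
```

```bash
python3 -m jog '[{"dx":-14,"dy":-7.7,"dz":-0.5,"roll":0,"claw":1},{"dx":-26,"dy":-14.3,"dz":-0.5,"roll":0,"claw":1},{"dx":-32,"dy":-17.6,"dz":-0.5,"roll":0,"claw":1},{"dx":-32,"dy":-17.6,"dz":-0.5,"roll":0,"claw":1},{"dx":-32,"dy":-17.6,"dz":-0.5,"roll":0,"claw":1},{"dx":-32,"dy":-17.6,"dz":-0.5,"roll":0,"claw":1},{"dx":-32,"dy":-17.6,"dz":-0.5,"roll":0,"claw":1},{"dx":-32,"dy":-17.6,"dz":-0.5,"roll":0,"claw":1},{"dx":-32,"dy":-17.6,"dz":0,"roll":0,"claw":1},{"dx":-30,"dy":-16.6,"dz":0,"roll":0,"claw":1}]'
python3 -m jog '[{"dx":-20,"dy":-11,"dz":0,"roll":0,"claw":1},{"dx":-9.7,"dy":-5.4,"dz":0,"roll":0.07,"claw":1},{"dx":0,"dy":0,"dz":0,"roll":0.12,"claw":1},{"dx":0,"dy":0,"dz":0,"roll":0.12,"claw":1},{"dx":0,"dy":0,"dz":0,"roll":0.12,"claw":1},{"dx":0,"dy":0,"dz":0,"roll":0.12,"claw":1},{"dx":0,"dy":0,"dz":0,"roll":0.12,"claw":1},{"dx":0,"dy":0,"dz":0,"roll":0.112,"claw":1},{"dx":0,"dy":0,"dz":0,"roll":0,"claw":1},{"dx":0,"dy":0,"dz":0,"roll":0,"claw":1}]'
python3 - <<'E'
from h import *
KT=T("wrist");p=observe()["eef_pos"];cv2.imwrite("pics/w7.png",camera("wrist"));np.save("kt7.npy",KT[1]);print(p)
rail(-42,38)
E
```

```text
time: 20.92
eef_pos: [640.2, 47.3, 117.9]
orientation: [[-0.799, 0.601, -0.006], [0.601, 0.799, -0.003], [0.003, -0.006, -1.0]]
wrist_force: [0.6, -0.5, -3.2]
opening: 39.5
finger_force: 61.3
time: 21.75
eef_pos: [653.6, 19.3, 118.5]
orientation: [[-0.148, 0.989, -0.005], [0.989, 0.148, -0.002], [-0.001, -0.005, -1.0]]
wrist_force: [-0.5, -1.2, -4.5]
opening: 39.2
finger_force: 61.3
[653.60141403  19.29704552 118.47985924]
t 21.8 pos [653.7  19.3 118.7] xang 98.5 q7 -30.6 d [-1.3  0.3 80.7] roll 0.004 rad; other -3.14
d if rolled first [-1.4 -0.1 80.7]
```

View pics/w7.png

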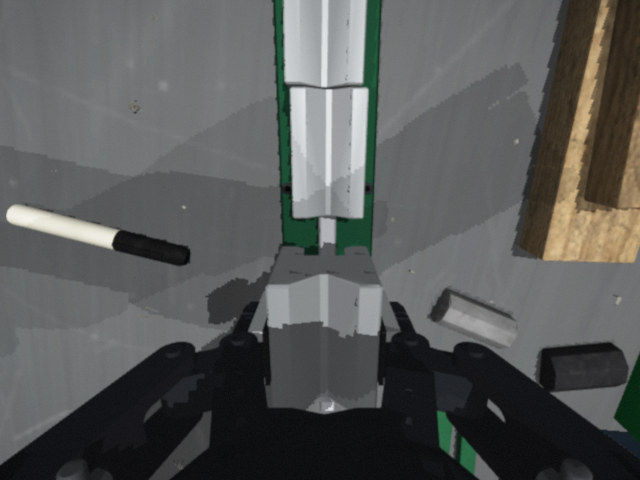

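Run:
```python
from h import *
KT=(camera_params("wrist")["mtx"],np.load("kt7.npy"))
print("d68 near end",un([(292,216),(364,217)],56,KT),"far",un([(290,87),(368,87)],56,KT),"d82 near",un([(287,83),(363,84)],56,KT))
print("held far end",un([(267,285),(381,285)],118.5-27+46,KT))
print("rail edges",un([(282,150),(376,150)],10,KT))
q=np.array([653.6,19.3]);print((q-O)@u,(q-O)@n)
```

```text
d68 near end [(-8.3, -18.7), (-8.7, 21.6)] far [(57.8, -18.1), (58.0, 21.0)] d82 near [(59.7, -19.6), (59.3, 18.5)]
held far end [(-14.1, -19.5), (-13.9, 18.8)]
rail edges [(25.8, -28.8), (26.1, 33.0)]
-40.63115 -0.0036000000000235843
```

```bash
python3 -m jog '[{"dx":0.7,"dy":0.6,"dz":12,"roll":0,"claw":1},{"dx":0.8,"dy":0.6,"dz":20,"roll":0,"claw":1},{"dx":0,"dy":0,"dz":16,"roll":0,"claw":1},{"dx":0,"dy":0,"dz":8,"roll":0,"claw":1},{"dx":0,"dy":0,"dz":4,"roll":0,"claw":1},{"dx":0,"dy":0,"dz":3,"roll":0,"claw":1},{"dx":0,"dy":0,"dz":3,"roll":0,"claw":1},{"dx":0,"dy":0,"dz":4,"roll":0,"claw":1},{"dx":0,"dy":0,"dz":4,"roll":0,"claw":1},{"dx":0,"dy":0,"dz":0,"roll":0,"claw":1}]'
python3 -m jog '[{"dx":0,"dy":0,"dz":3,"roll":0,"claw":1},{"dx":0,"dy":0,"dz":2,"roll":0,"claw":1},{"dx":0,"dy":0,"dz":1,"roll":0,"claw":1},{"dx":0,"dy":0,"dz":0,"roll":0,"claw":1},{"dx":0,"dy":0,"dz":0,"roll":0,"claw":1},{"dx":0,"dy":0,"dz":0,"roll":0,"claw":1},{"dx":0,"dy":0,"dz":0,"roll":0,"claw":1},{"dx":0,"dy":0,"dz":0,"roll":0,"claw":1},{"dx":0,"dy":0,"dz":0,"roll":0,"claw":1},{"dx":0,"dy":0,"dz":0,"roll":0,"claw":1}]'
python3 - <<'E'
from h import *
rail(-39,36.7)
E
```

```text
time: 22.63
eef_pos: [655.0, 20.8, 45.4]
orientation: [[-0.145, 0.989, -0.003], [0.989, 0.145, -0.002], [-0.001, -0.004, -1.0]]
wrist_force: [0.4, -0.2, -4.0]
opening: 39.3
finger_force: 61.3
time: 23.47
eef_pos: [655.2, 21.0, 39.9]
orientation: [[-0.145, 0.989, -0.003], [0.989, 0.145, -0.001], [-0.001, -0.003, -1.0]]
wrist_force: [0.2, -0.2, -4.1]
opening: 39.6
finger_force: 61.3
t 23.47 pos [655.2  21.   39.9] xang 98.3 q7 -34.4 d [ 0.2 -1.8  3.2] roll 0.0 rad; other -3.14
d if rolled first [ 0.2 -1.8  3.2]
```

```bash
python3 -m jog '[{"dx":0,"dy":0,"dz":1.5,"roll":0,"claw":1},{"dx":0,"dy":0,"dz":1.5,"roll":0,"claw":1},{"dx":0,"dy":0,"dz":0.5,"roll":0,"claw":1},{"dx":0,"dy":0,"dz":0,"roll":0,"claw":1},{"dx":0,"dy":0,"dz":0,"roll":0,"claw":-1},{"dx":0,"dy":0,"dz":0,"roll":0,"claw":-1},{"dx":0,"dy":0,"dz":0,"roll":0,"claw":-1},{"dx":0,"dy":0,"dz":0,"roll":0,"claw":-1},{"dx":0,"dy":0,"dz":-20,"roll":0,"claw":-1},{"dx":0,"dy":0,"dz":-35,"roll":0,"claw":-1}]'
python3 -m jog '[{"dx":0,"dy":0,"dz":-40,"roll":0,"claw":-1},{"dx":0,"dy":0,"dz":-40,"roll":0,"claw":-1},{"dx":-15,"dy":-7,"dz":-35,"roll":0,"claw":-1},{"dx":-30,"dy":-17,"dz":-15,"roll":0,"claw":-1},{"dx":-33,"dy":-19,"dz":0,"roll":0,"claw":-1},{"dx":-33,"dy":-19,"dz":0,"roll":0,"claw":-1},{"dx":-33,"dy":-19,"dz":0,"roll":0,"claw":-1},{"dx":-33,"dy":-19,"dz":0,"roll":0,"claw":-1},{"dx":-33,"dy":-19,"dz":0,"roll":0,"claw":-1},{"dx":-33,"dy":-19,"dz":0,"roll":0,"claw":-1}]'
python3 - <<'E'
from h import *
plan(505,-325,230,90)
E
```

```text
time: 24.3
eef_pos: [652.5, 20.1, 88.1]
orientation: [[-0.145, 0.989, -0.011], [0.989, 0.145, -0.003], [-0.001, -0.011, -1.0]]
wrist_force: [1.5, -0.5, 0.4]
opening: 85.5
finger_force: 0.0
time: 25.13
eef_pos: [553.4, -240.8, 222.1]
orientation: [[-0.145, 0.989, -0.003], [0.989, 0.145, -0.002], [-0.001, -0.003, -1.0]]
wrist_force: [-0.1, -0.9, -0.3]
opening: 85.4
finger_force: 0.0
t 25.13 pos [ 553.4 -240.8  222.1] xang 98.3 q7 -5.3 d [-76.3 -60.1  -7.6] roll 0.145 rad; other -3.0
d if rolled first [-84.2 -48.4  -7.9]
```

```bash
python3 -m jog '[{"dx":-24,"dy":-19,"dz":-3,"roll":0,"claw":-1},{"dx":-22,"dy":-17,"dz":-3,"roll":0,"claw":-1},{"dx":-18,"dy":-14,"dz":0,"roll":0,"claw":-1},{"dx":-10,"dy":-8,"dz":0,"roll":0.07,"claw":-1},{"dx":-2.3,"dy":-2,"dz":0,"roll":0.075,"claw":-1},{"dx":0,"dy":0,"dz":0,"roll":0,"claw":-1},{"dx":0,"dy":0,"dz":0,"roll":0,"claw":-1},{"dx":0,"dy":0,"dz":0,"roll":0,"claw":-1},{"dx":0,"dy":0,"dz":0,"roll":0,"claw":-1},{"dx":0,"dy":0,"dz":0,"roll":0,"claw":-1}]'
python3 - <<'E'
from h import *
look("die_26_mid","w8");plan(511,-341,28,90)
E
```

```text
time: 25.97
eef_pos: [506.3, -322.4, 228.2]
orientation: [[-0.002, 1.0, -0.003], [1.0, 0.002, -0.001], [-0.001, -0.003, -1.0]]
wrist_force: [0.2, 0.4, 0.0]
opening: 85.1
finger_force: 0.0
die_26_mid 0.9 [342. 305.] [[ 524.4 -418.1]]
die_26_mid 0.84 [330. 237.] [[ 511.6 -342.8]]
die_26_mid 0.59 [333. 153.] [[ 513.4 -261.7]]
rect [[310.0, 296.0], [350.0, 281.0], [364.0, 319.0], [324.0, 333.0]] w@46 [ 518.5 -409.1] sides [(43.7, 108.3), (41.9, 22.3)] [ 42. 107.  25.]
rect [[303.0, 150.0], [321.0, 125.0], [360.0, 152.0], [343.0, 178.0]] w@46 [ 512.1 -259.4] sides [(41.7, 145.8), (25.9, 53.6)] [170. 134. 233.]
t 26.12 pos [ 506.  -322.9  228.1] xang 90.1 q7 -3.4 d [-17.9   5.6 200.1] roll 0.001 rad; other -3.14
d if rolled first [-18.1   5.  200.1]
```

View pics/w8.png

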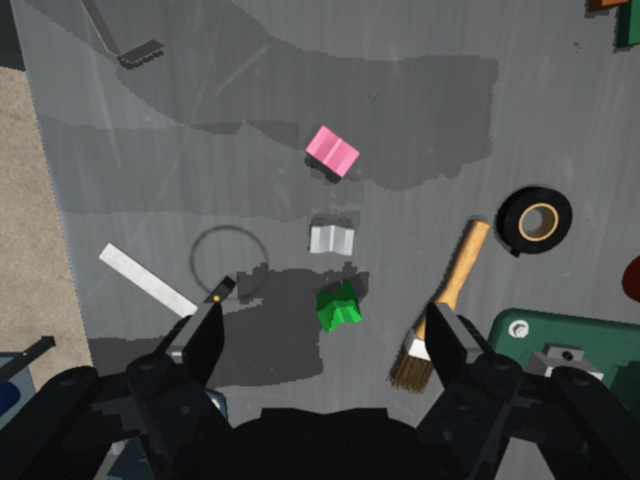

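```bash
python3 -m jog '[{"dx":-6,"dy":2,"dz":20,"roll":0.03,"claw":-0.5},{"dx":-8,"dy":2,"dz":30,"roll":0,"claw":-0.5},{"dx":-5.6,"dy":1.7,"dz":35,"roll":0,"claw":-0.5},{"dx":0,"dy":0,"dz":35,"roll":0,"claw":-0.5},{"dx":0,"dy":0,"dz":20,"roll":0,"claw":-0.5},{"dx":0,"dy":0,"dz":0,"roll":0,"claw":-0.5},{"dx":0,"dy":0,"dz":0,"roll":0,"claw":-0.5},{"dx":0,"dy":0,"dz":0,"roll":0,"claw":-0.5},{"dx":0,"dy":0,"dz":0,"roll":0,"claw":-0.5},{"dx":0,"dy":0,"dz":0,"roll":0,"claw":-0.5}]'
python3 - <<'E'
from h import *
KT=T("wrist");cv2.imwrite("pics/w9.png",camera("wrist"))
plan(511.7,-342.5,28,88)
r=place_of("die_26_mid","wrist");print([(np.round(d["position"]),px2w(d["position"],23,"wrist",KT).round(1)) for d in r])
E
```

```text
time: 26.95
eef_pos: [511.8, -343.5, 90.1]
orientation: [[0.03, 1.0, 0.0], [1.0, -0.03, -0.003], [-0.003, 0.0, -1.0]]
wrist_force: [-0.6, -0.5, -0.2]
opening: 63.7
finger_force: 0.0
t 27.0 pos [ 511.6 -343.6   89.8] xang 88.3 q7 -10.6 d [ 1.2  0.1 61.8] roll 0.005 rad; other -3.14
d if rolled first [ 1.1  0.1 61.8]
[(array([328., 264.]), array([[ 514. , -341.4]])), (array([343., 374.]), array([[ 521.7, -419.5]]))]
```

View pics/w9.png

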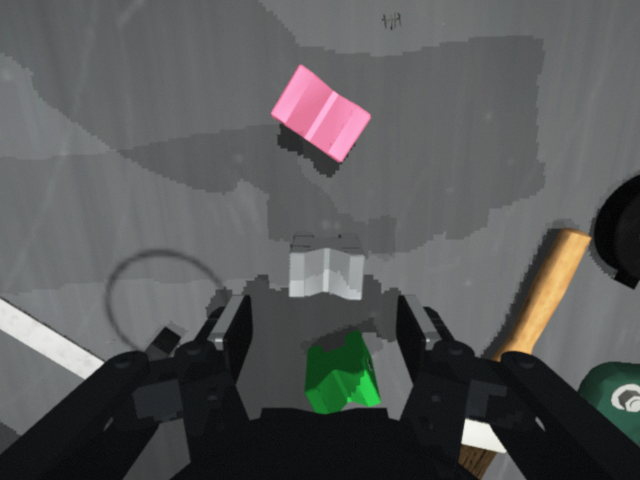

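```bash
python3 -m jog '[{"dx":1,"dy":0.5,"dz":12,"roll":0,"claw":-0.5},{"dx":0.5,"dy":0.5,"dz":22,"roll":0,"claw":-0.5},{"dx":0,"dy":0,"dz":18,"roll":0,"claw":-0.5},{"dx":0,"dy":0,"dz":10,"roll":0,"claw":-0.5},{"dx":0,"dy":0,"dz":0,"roll":0,"claw":-0.5},{"dx":0,"dy":0,"dz":0,"roll":0,"claw":1},{"dx":0,"dy":0,"dz":0,"roll":0,"claw":1},{"dx":0,"dy":0,"dz":0,"roll":0,"claw":1},{"dx":0,"dy":0,"dz":0,"roll":0,"claw":1},{"dx":0,"dy":0,"dz":0,"roll":0,"claw":1}]'
python3 -m jog '[{"dx":0,"dy":0,"dz":0,"roll":0,"claw":1},{"dx":0,"dy":0,"dz":0,"roll":0,"claw":1},{"dx":0,"dy":0,"dz":-15,"roll":0,"claw":1},{"dx":0,"dy":0,"dz":-25,"roll":0,"claw":1},{"dx":0,"dy":0,"dz":-25,"roll":-0.08,"claw":1},{"dx":0,"dy":0,"dz":-20,"roll":-0.1,"claw":1},{"dx":0,"dy":0,"dz":-5,"roll":0,"claw":1},{"dx":0,"dy":0,"dz":0,"roll":0,"claw":1},{"dx":0,"dy":0,"dz":0,"roll":0,"claw":1},{"dx":0,"dy":0,"dz":0,"roll":0,"claw":1}]'
python3 - <<'E'
from h import *
rail(-83,120)
E
```

```text
time: 27.88
eef_pos: [512.3, -342.0, 27.2]
orientation: [[0.03, 1.0, -0.001], [1.0, -0.03, -0.002], [-0.002, -0.001, -1.0]]
wrist_force: [-0.2, 0.7, 3.3]
opening: 39.4
finger_force: 60.3
time: 28.72
eef_pos: [510.6, -341.5, 114.8]
orientation: [[-0.148, 0.989, -0.006], [0.989, 0.148, -0.001], [0.0, -0.006, -1.0]]
wrist_force: [0.3, 0.6, -1.4]
opening: 39.5
finger_force: 60.4
t 28.72 pos [ 510.6 -341.5  114.8] xang 98.5 q7 -0.7 d [293.3 194.7  -6.3] roll 0.004 rad; other -3.14
d if rolled first [294.  193.7  -5.2]
```

```bash
python3 -m jog '[{"dx":12,"dy":8,"dz":-0.5,"roll":0.004,"claw":1},{"dx":24,"dy":16,"dz":-0.5,"roll":0,"claw":1},{"dx":30,"dy":20,"dz":-0.5,"roll":0,"claw":1},{"dx":30,"dy":20,"dz":-0.5,"roll":0,"claw":1},{"dx":30,"dy":20,"dz":-0.5,"roll":0,"claw":1},{"dx":30,"dy":20,"dz":-0.5,"roll":0,"claw":1},{"dx":30,"dy":20,"dz":-0.5,"roll":0,"claw":1},{"dx":30,"dy":20,"dz":-0.5,"roll":0,"claw":1},{"dx":30,"dy":20,"dz":0,"roll":0,"claw":1},{"dx":26,"dy":17,"dz":0,"roll":0,"claw":1}]'
python3 -m jog '[{"dx":15,"dy":9,"dz":0,"roll":0,"claw":1},{"dx":6,"dy":4,"dz":0,"roll":0,"claw":1},{"dx":0,"dy":0,"dz":0,"roll":0,"claw":1},{"dx":0,"dy":0,"dz":0,"roll":0,"claw":1},{"dx":0,"dy":0,"dz":0,"roll":0,"claw":1},{"dx":0,"dy":0,"dz":0,"roll":0,"claw":1},{"dx":0,"dy":0,"dz":0,"roll":0,"claw":1},{"dx":0,"dy":0,"dz":0,"roll":0,"claw":1},{"dx":0,"dy":0,"dz":0,"roll":0,"claw":1},{"dx":0,"dy":0,"dz":0,"roll":0,"claw":1}]'
python3 - <<'E'
from h import *
KT=T("wrist");p=observe()["eef_pos"];cv2.imwrite("pics/w10.png",camera("wrist"));np.save("kt10.npy",KT[1]);print(p)
rail(-83,38)
E
```

```text
time: 29.55
eef_pos: [651.2, -43.1, 117.9]
orientation: [[-0.146, 0.989, -0.005], [0.989, 0.146, -0.0], [0.0, -0.005, -1.0]]
wrist_force: [0.4, 0.3, -2.7]
opening: 39.5
finger_force: 60.4
time: 30.38
eef_pos: [661.0, -23.8, 119.4]
orientation: [[-0.145, 0.989, -0.003], [0.989, 0.145, -0.001], [-0.001, -0.003, -1.0]]
wrist_force: [0.6, -0.2, -1.7]
opening: 39.2
finger_force: 60.4
[661.02154361 -23.80917261 119.4418497 ]
t 30.43 pos [661.  -23.7 119.4] xang 98.4 q7 -26.3 d [ 1.3 -0.9 81.4] roll 0.001 rad; other -3.14
d if rolled first [ 1.2 -1.1 81.4]
```

View pics/w10.png

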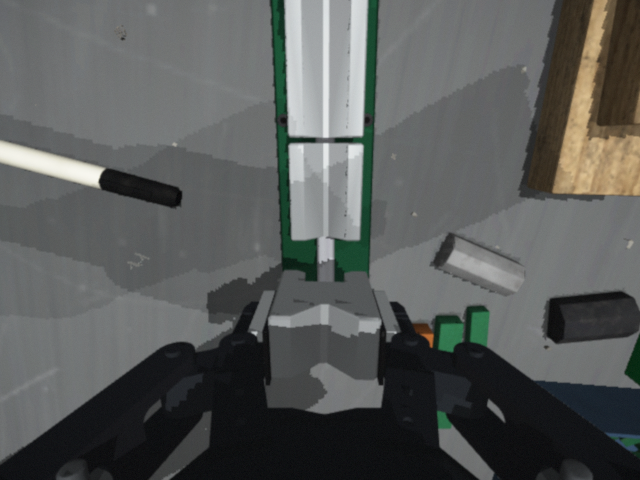

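Run:
```python
from h import *
KT=(camera_params("wrist")["mtx"],np.load("kt10.npy"))
print("d54 near end",un([(290,240),(360,240)],56,KT),"far",un([(289,144),(362,144)],56,KT),"d68 near",un([(288,137),(363,137)],56,KT))
print("held far end",un([(269,319),(382,319)],119.4-27+46,KT))
print("rail edges",un([(284,200),(374,200)],10,KT))
q=np.array([661,-23.8]);print((q-O)@u,(q-O)@n)
```

```text
d54 near end [(-66.2, -18.9), (-66.2, 21.2)] far [(-13.3, -18.0), (-13.3, 20.6)] d68 near [(-9.8, -18.4), (-9.8, 21.0)]
held far end [(-70.6, -18.3), (-70.5, 20.9)]
rail edges [(-51.1, -27.1), (-51.0, 34.8)]
-84.34950999999998 1.055529999999953
```

```bash
python3 -m jog '[{"dx":0.5,"dy":0.5,"dz":12,"roll":0,"claw":1},{"dx":0,"dy":0,"dz":20,"roll":0,"claw":1},{"dx":0,"dy":0,"dz":16,"roll":0,"claw":1},{"dx":0,"dy":0,"dz":8,"roll":0,"claw":1},{"dx":0,"dy":0,"dz":4,"roll":0,"claw":1},{"dx":0,"dy":0,"dz":3,"roll":0,"claw":1},{"dx":0,"dy":0,"dz":3,"roll":0,"claw":1},{"dx":0,"dy":0,"dz":4,"roll":0,"claw":1},{"dx":0,"dy":0,"dz":4,"roll":0,"claw":1},{"dx":0,"dy":0,"dz":0,"roll":0,"claw":1}]'
python3 -m jog '[{"dx":0,"dy":0,"dz":3,"roll":0,"claw":1},{"dx":0,"dy":0,"dz":2,"roll":0,"claw":1},{"dx":0,"dy":0,"dz":1.5,"roll":0,"claw":1},{"dx":0,"dy":0,"dz":0,"roll":0,"claw":1},{"dx":0,"dy":0,"dz":0,"roll":0,"claw":1},{"dx":0,"dy":0,"dz":0,"roll":0,"claw":1},{"dx":0,"dy":0,"dz":0,"roll":0,"claw":1},{"dx":0,"dy":0,"dz":0,"roll":0,"claw":1},{"dx":0,"dy":0,"dz":0,"roll":0,"claw":1},{"dx":0,"dy":0,"dz":0,"roll":0,"claw":1}]'
python3 - <<'E'
from h import *
rail(-83,37)
E
```

```text
time: 31.27
eef_pos: [661.0, -23.1, 44.9]
orientation: [[-0.146, 0.989, -0.003], [0.989, 0.146, -0.002], [-0.001, -0.004, -1.0]]
wrist_force: [0.0, -0.1, -2.9]
opening: 39.4
finger_force: 60.4
time: 32.1
eef_pos: [661.3, -23.0, 38.9]
orientation: [[-0.145, 0.989, -0.003], [0.989, 0.145, -0.001], [-0.001, -0.003, -1.0]]
wrist_force: [0.5, -0.2, -1.6]
opening: 39.6
finger_force: 60.4
t 32.1 pos [661.3 -23.   38.9] xang 98.4 q7 -29.8 d [ 0.6 -1.4  1.9] roll 0.001 rad; other -3.14
d if rolled first [ 0.6 -1.4  1.9]
```

Lower the last 2 mm, release, rise and check.

```bash
python3 -m jog '[{"dx":0,"dy":0,"dz":1,"roll":0,"claw":1},{"dx":0,"dy":0,"dz":1,"roll":0,"claw":1},{"dx":0,"dy":0,"dz":0.5,"roll":0,"claw":1},{"dx":0,"dy":0,"dz":0,"roll":0,"claw":1},{"dx":0,"dy":0,"dz":0,"roll":0,"claw":-1},{"dx":0,"dy":0,"dz":0,"roll":0,"claw":-1},{"dx":0,"dy":0,"dz":0,"roll":0,"claw":-1},{"dx":0,"dy":0,"dz":0,"roll":0,"claw":-1},{"dx":0,"dy":0,"dz":-15,"roll":0,"claw":-1},{"dx":0,"dy":0,"dz":-30,"roll":0,"claw":-1}]'
python3 -m jog '[{"dx":0,"dy":0,"dz":-35,"roll":0,"claw":-1},{"dx":0,"dy":0,"dz":-35,"roll":0,"claw":-1},{"dx":10,"dy":0,"dz":-35,"roll":0,"claw":-1},{"dx":15,"dy":0,"dz":-20,"roll":0,"claw":-1},{"dx":15,"dy":0,"dz":0,"roll":0,"claw":-1},{"dx":10,"dy":0,"dz":0,"roll":0,"claw":-1},{"dx":0,"dy":0,"dz":0,"roll":0,"claw":-1},{"dx":0,"dy":0,"dz":0,"roll":0,"claw":-1},{"dx":0,"dy":0,"dz":0,"roll":0,"claw":-1},{"dx":0,"dy":0,"dz":0,"roll":0,"claw":-1}]'
python3 - <<'E'
from h import *
KT=T("wrist");im=camera("wrist");np.save("kt11.npy",KT[1])
s=camera("scene");cv2.imwrite("pics/s11.png",s)
a=cv2.resize(im[:,180:460],None,fx=1.25,fy=1.25,interpolation=cv2.INTER_CUBIC);b=cv2.resize(s[150:310,180:410],(440,306),interpolation=cv2.INTER_CUBIC)
c=np.zeros((600,790,3),np.uint8);c[:600,:350]=a;c[:306,350:790]=b;cv2.imwrite("pics/fin.png",c);print(observe()["wrist_force"])
E
```

```text
time: 32.93
eef_pos: [658.7, -23.5, 78.9]
orientation: [[-0.146, 0.989, -0.01], [0.989, 0.146, -0.002], [-0.001, -0.01, -1.0]]
wrist_force: [0.3, -0.5, 0.2]
opening: 85.3
finger_force: 0.0
time: 33.77
eef_pos: [654.1, 25.0, 204.9]
orientation: [[-0.144, 0.99, -0.005], [0.99, 0.144, -0.003], [-0.002, -0.005, -1.0]]
wrist_force: [-0.3, -0.5, 0.7]
opening: 85.4
finger_force: 0.0
[0.46552008 0.17104207 0.10641396]
```

View pics/fin.png

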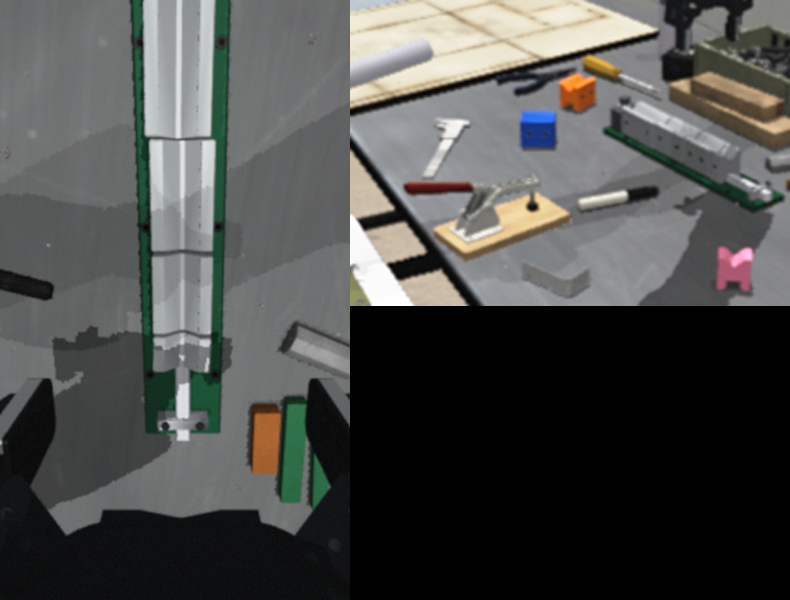

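The picture shows all four dies level on the tongue in order of length, with gaps of a few mm and the gripper clear, so I'm handing the job in.

```bash
python3 -c "
from cell import *
print(close_job())"
```

```text
the job is handed in; nothing more can be done
None
```

I put the four V-dies on the rail in order 82, 68, 54, 26 from the stop, seated and closed up with gaps of about 6 mm or less (camera estimates), left the caliper and try square alone, and handed the job in at about 34 s; no verdict was returned.

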